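# Load the toy car body in the drilling jig and snap the sprung stand over it

## Robot

A 6-joint arm with a two-finger parallel gripper is mounted at the origin on the work surface. World frame = base frame: x ahead of the robot, y to its left, z up, the work surface at z = 0. Lengths are in m, angles in rad, forces in N, time in s.
With the tool pointing down it reaches from about 0.35 to 0.875 m from the base axis. Payload 4.2 kg.
Tool frame: the origin (TCP) lies where the fingers leave the gripper's body, on its centre line; the fingertips stand env.tip_extent ahead of it and the grasp point (between the pads) lies 54 mm ahead of it (env.tip_extent is the distance from the TCP to the fingertips, in m); z points along the fingers, y is the line along which they close (so a half turn about z gives the same grasp; the last joint's range is limited). The gripper opens to 85 mm and grips with 20 to 120 N. Pads are 22 mm wide; open, the fingers measure 114 mm over their backs; the gripper's body (76 mm by 85 mm) begins 54 mm behind the grasp point. The pads swing forward as they close: fully open they stand 13 mm farther back than shut.
Start: joints at [1.604, 0.385, 0.008, 0, -1.194, -0.259], TCP at [0.14, 0.609, 0.304] pointing down, gripper open.
Joint ranges: [-3.14, 3.14], [-1.21, 2.06], [-1.07, 1.41], [-3.16, 2.05], [-2.99, -0.16], [-3.1, 3.1]. Speed limits (rad/s): [2.79, 2.79, 3.14, 3.14, 3.14, 3.14].

## Interface

Orientations are given as [roll, pitch, yaw] about the fixed x, y, z axes, in that order (R = Rz(yaw) Ry(pitch) Rx(roll)).
In Python, from station import monitor, grab_frame, get_calibration, job, env gives the robot as it stands.
- The arm moves only by the tool step_arm, never from a script. Its argument "rows" is a list of rows, each an object with "xyz": the shift along the world's x, y, z in units of 25 mm (1.0 is 25 mm), a list of three; "twist": the turn, a rotation vector about the world's x, y, z in units of 5 degrees (1.0 is 5 degrees), a list of three. In form: [{"xyz": [dx, dy, dz], "twist": [ax, ay, az]}, ...]. A call has exactly 5 rows; each row shifts and turns the commanded pose from where the row before left it; what a row does not reach is not made up. A row lasts 1/10 s, in which the tool goes at most 50 mm and 8.59 degrees, less where a joint would pass 70% of its speed; a pose out of reach is approached as far as the arm can. A call is refused whole if a number of a shift passes 1 or a number of a turn 1, either way. A call with a gripper value outside its range is refused whole. "grip" is the opening, from -1 (shut) to 1 (fully open), set as the call begins (left out, the last holds). The fingers move at their own pace and stop on an object; "squeeze" is the grip in N (left out, the last holds). Time passes only in rows, so rows that do not move let the fingers close, or fill a call up. It gives the time, the measured TCP pose, the force, the opening and the grip force at its end, in the units of the state.
- monitor.sense(): the state, without advancing time (a new reading comes with each control period).
- grab_frame(name): name is "scene" or "top" or "wrist"; returns (picture, depth): 480x640x3 uint8, red, green, blue; 480x640 float32, m along the optical axis (not along the pixel's ray), 0 where there is no reading.
- get_calibration(name): a dict with "fx", "fy", "cx", "cy" (pixels), "R" (3x3) and "t" (3): a world point X has camera coordinates R X + t. Camera axes: x right, y down, z forward; pixel columns grow to the right and rows downward; lengths in m; the calibration is good to about 2 mm. A picture is of the moment at which its call begins: read the wrist's pose just before it. get_calibration takes no time and is no camera call; for the wrist camera it gives the pose at the moment of the call.
- job.close_job(): hands the job in; it is judged then, once.
The state is a dict: "t": time; "joints": joint angles; "qd": joint speeds; "tau": joint torques, N m; "tcp_pos": TCP position; "eef_rot": TCP orientation; "wrist_force": force on the tool from outside, world axes, zero at the start; "torque": the same for the moment, N m; "gripper_width": finger opening in m; "gripper_force": force on a finger pad.
Only numpy, scipy, OpenCV 4.12 (cv2) and the standard library are available. Lean on these libraries where they do the work, as an engineer would, in place of code of your own. Each camera call takes 0.05 s, during which the arm holds its last target. There are 200 camera calls.

## Task

Stand the wooden toy car body upright on the plywood drilling jig: with the sprung stand still folded back, press it gently against the long fence first, then slide it along and press it gently against the end stop, so that it is flush with both. Then push the stand over, gently and near its free end, past its over-centre point so that it snaps down onto the roof and holds the car there, still flush with both. Let go of everything and leave the other things on the bench where they are.

Things in the scene. Friction and masses are not known exactly. Their poses are not given: they have to be found in the camera images.
- car_mid (a point): Centre, 30 mm up, of the loose pale-wood toy car body (0.13 to 0.22 kg), standing on the bench left of the jig: a slab 40 mm thick (own x), 120 mm long (own y), 60 mm high (z up). Sill: plain box 32 mm high, full length; above it a cabin, flat roof 70 mm long (y -35 to +35), sloping to both ends. Same from both ends. Best gripped across the 40 mm, high on the cabin.
- jig: Drilling jig fixed to the bench, turned up to 0.3 rad from the world axes: plywood plate 15 mm thick, own x -55 to 55 mm, own y -80 to 135 mm. Origin on its underside, z up. A fence and an end stop form a corner. A steel bracket (99 mm high over the bench, x within 19 mm of 0, y -67 to -17 mm) carries the sprung stand; its 60 x 50 mm foot is 3 mm thick.
- seat (a point): Where car_mid must finish: jig x = 0, y = 60 mm, z = 45 mm, with the jig's axes; the car's length along the jig's y, either end first. The measured place is only a guide: flush means that the wood really touches both stops.
- fence: Long wooden fence along the jig's y (y 10 to 110 mm), 16 mm thick, top 14 mm above the plate. Its inner face looks to the jig's -x and lies at jig x = 20 mm; a side of the car rests on it. Origin: centre of its underside. Meet it slowly (6 mm/s) and press for a moment with 2 to 10 N; over 30 N, even at the touch, is too much.
- end_stop: Short wooden end stop, 40 mm along the jig's x, 12 mm thick, top 14 mm above the plate. Its face looks to the jig's +y and lies at jig y = 0; an end of the car's sill rests on it. Origin: centre of its underside. Meet it slowly (6 mm/s) and press for a moment with 2 to 10 N; over 30 N, even at the touch, is too much.
- stand (a joint): Angle (rad) of the sprung stand, a steel arm 20 mm wide, 12 mm thick. 0: folded back on its stop, leaning 0.40 away from the car (to the jig's -y). Grows as it rises (0.40: upright) and comes over to the jig's +y and down. 1.97: level, foot on the roof of the seated car; 2.03: end of travel with no car. Below about 0.75 its spring drives it back to 0, above that it snaps on over by itself.
- stand_pivot (a point): The stand's hinge: jig x = 0, y = -35 mm, 89 mm above the bench, axis along the jig's x. The rubber foot is 95 mm from it along the arm, 18 mm wide.
- stand_tip (a point): Centre of the black cross-bar grip (18 mm thick, 30 mm along the jig's x) at the stand's free end, 109 mm from the pivot. Folded back: jig y = -77 mm, 189 mm above the bench. Push here or a little lower, from the jig's -y side to +y: 6 to 11 N here starts it, less as it rises; near the pivot it takes far more. Over 20 N on the stand is too much.
- glue: White plastic glue bottle, 48 mm wide, 135 mm tall. A bystander: leave it where it is. Origin: underside.
- paint: Closed glass paint jar, 60 mm wide, 60 mm tall. A bystander: leave it where it is. Origin: underside.
- wheel: Loose wooden toy wheel, 42 mm wide, 14 mm thick, lying flat. A bystander: leave it where it is. Origin: underside.
- dowel: Upright dowel piece, 26 mm thick, 90 mm tall. A bystander: leave it where it is. Origin: underside.
- blank: Plain unshaped wooden block, 40 x 130 x 36 mm, not the car. A bystander: leave it where it is. Origin: underside.
- offcut: U-shaped plywood offcut lying flat, 120 x 120 x 8 mm. A bystander: leave it where it is. Origin: underside.
- driver: Screwdriver with a wooden handle, lying flat. A bystander: leave it where it is. Origin: underside.
Mind the look-alikes: they are no part of the job. There is more than one size of the jig; the job needs the larger. Leave any red look-alike of the part that bears car_mid alone.

How it is judged:
On the way, in this order (a step that is already met when the one before it is completed fails the run):
1. the car on the jig has been pressed flush and square on the long fence, the stand still folded back (x of car_mid in the frame of jig between -0.0015 and 0.003 m and z of car_mid in the frame of jig between 0.042 and 0.048 m and angle between the y axis of car_mid and the y axis of jig, either way round below 0.035 rad and angle between car_mid's own z axis and vertical below 0.05 rad and contact force between car and fence above 1 N and value of joint stand below 0.2 rad), for 0.1 s.
2. then the car has been pressed flush on the end stop, the stand still folded back (y of car_mid in the frame of jig between 0.057 and 0.0615 m and z of car_mid in the frame of jig between 0.042 and 0.048 m and angle between the y axis of car_mid and the y axis of jig, either way round below 0.035 rad and angle between car_mid's own z axis and vertical below 0.05 rad and contact force between car and end_stop above 1 N and value of joint stand below 0.2 rad), for 0.1 s.
3. the stand has snapped over onto the roof (x of car_mid in the frame of jig between -0.0015 and 0.003 m and y of car_mid in the frame of jig between 0.057 and 0.0615 m and z of car_mid in the frame of jig between 0.042 and 0.048 m and angle between the y axis of car_mid and the y axis of jig, either way round below 0.035 rad and angle between car_mid's own z axis and vertical below 0.05 rad and value of joint stand between 1.91 and 2.02 rad), for 0.2 s.
At the end, for the whole second after the job is handed in: The car stands upright on the jig plate, no more than 1.5 mm off the fence and 1.5 mm off the end stop (3 mm of give the other way), within 0.035 rad of square; the stand is down on the roof (1.91 to 2.02 rad) and presses on it with over 1.5 N; all is at rest and released (all of step 3 and contact force between stand and car above 1.5 N and linear speed of car below 0.01 m/s and contact force between the fingers and car below 0.1 N and contact force between the fingers and stand below 0.1 N); the robot touches nothing.
It fails at once if the robot pushes on the stand with more than 20 N (contact force between any of the fingers, the arm and stand above 20 N).
It fails at once if the car is pressed on the fence or the end stop with more than 30 N (contact force between car and fence above 30 N or contact force between car and end_stop above 30 N).
It fails at once if another thing on the bench is shifted by more than 30 mm (distance of any of glue, paint, wheel, dowel, blank, offcut, driver from where it was at the start of the episode above 0.03 m).
It also fails if it takes over 70 s, if anything falls off the work surface, if the arm or the gripper's body presses on something with over 40 N, if the wrist force passes 120 N, or if a joint passes its speed limit or range.

## Working session

There is one attempt and no reset: what is moved stays moved. The work goes in short steps, Python scripts to look and compute and a tool call to move; the robot and the scene stay as the last step left them, time stands still between calls to the robot, and variables do not carry over. Pictures are saved under pics/ and viewed, at most 10 in all, crops included, and the job is handed in when it is done.

Besides the shell and the picture viewer there is one more tool, called after "Emit:" by a JSON object that holds its "method" and its "body". step_arm: Moves the arm, as the interface text tells. Its arguments: {"type":"object","properties":{"rows":{"type":"array"},"grip":{"type":"number"},"squeeze":{"type":"number"}},"required":["rows"]}

```bash
mkdir -p pics; ls
python3 - <<'E'
from station import *
import cv2,numpy as np
for n in ("scene","top"):
    p,d=grab_frame(n); np.savez(f"{n}.npz",p=p,d=d); cv2.imwrite(f"pics/{n}.png",p[:,:,::-1]); c=get_calibration(n); print(n,c)
s=monitor.sense();print(s,env.tip_extent)
E
```

```text
pics
scene {'fx': 554.4350204710107, 'fy': 554.4350204710107, 'cx': 319.78550735049265, 'cy': 244.95786089622536, 'R': array([[ 0.63269156,  0.77439647, -0.00338901],
       [ 0.49561642, -0.40827967, -0.76659773],
       [-0.59503424,  0.48334026, -0.64211871]]), 't': array([-0.36010193, -0.14168279,  1.73350086])}
top {'fx': 584.6684479687343, 'fy': 584.6684479687343, 'cx': 316.15028897232185, 'cy': 243.8093435255468, 'R': array([[ 0.02589422, -0.99959829,  0.01152189],
       [-0.986227  , -0.0274279 , -0.16310737],
       [ 0.16335787, -0.00713966, -0.98654104]]), 't': array([-5.06234744e-04,  5.46891254e-01,  1.37809300e+00])}
{'t': 0.1, 'joints': array([ 1.60359707e+00,  3.85490983e-01,  6.80884280e-03, -4.23562890e-04,
       -1.19401074e+00, -2.58593698e-01]), 'qd': array([-0.00038869, -0.00055833,  0.00293649,  0.00028874, -0.00127293,
       -0.00064761]), 'tau': array([-7.53713721e-04, -3.93320131e+01,  1.88929331e+01,  4.19800758e+00,
       -2.61003101e-03,  2.82049925e-06]), 'tcp_pos': array([0.13982142, 0.60878793, 0.30294384]), 'eef_rot': array([ 3.13965848e+00, -1.04528680e-04, -2.25949071e-01]), 'wrist_force': array([-0.40838608,  0.03179756,  1.1958135 ]), 'torque': array([ 0.03596459,  0.09687434, -0.02865866]), 'gripper_force': 0.0, 'gripper_width': 0.08523083684750057} 0.0726
```

View pics/top.png

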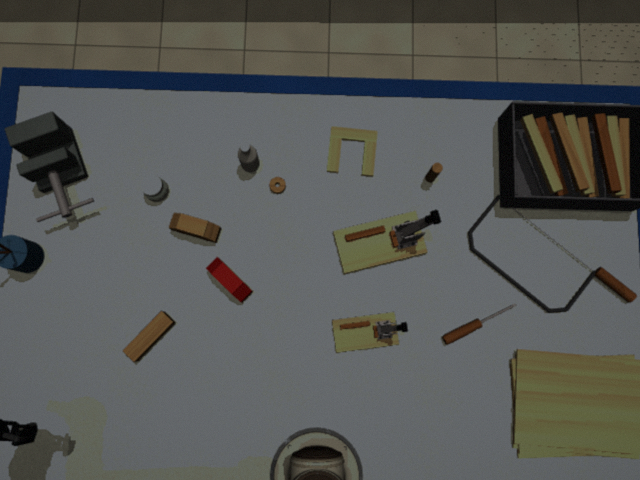

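View pics/scene.png

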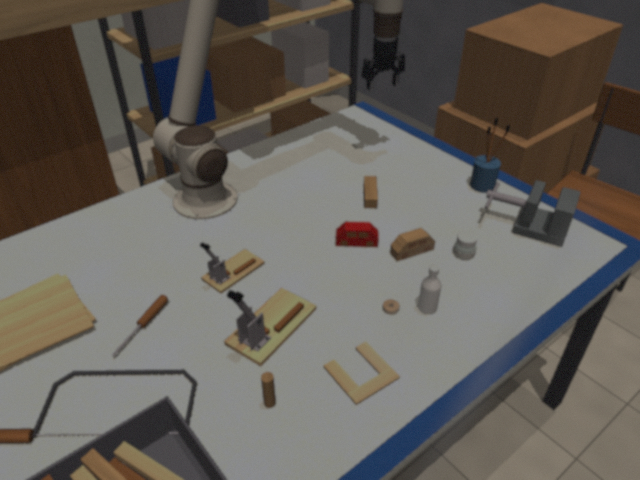

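Top view shows:
- Candidates for the car: pale car with cabin (196,227), red look-alike (229,280) and plain blank (149,337). I choose (196,227).
- Jigs: large at (380,240), small at (365,332). I choose the large one.
- The jig's y points to image left, and the fence is on the far (+x) side.

```bash
cat > h.py <<'E'
import numpy as np,cv2
from station import *
def cloud(d,c):
    v,u=np.mgrid[0:480,0:640]; 
    P=np.stack([(u-c['cx'])/c['fx']*d,(v-c['cy'])/c['fy']*d,d],-1)
    return (P-c['t'])@c['R']          # R^T (Xc - t)
def ray(uv,z,c):
    uv=np.atleast_2d(uv).astype(float); r=np.c_[(uv[:,0]-c['cx'])/c['fx'],(uv[:,1]-c['cy'])/c['fy'],np.ones(len(uv))]@c['R']
    o=-np.array(c['t'])@c['R']; return o+r*((z-o[2])/r[:,2])[:,None]
def rect(P):
    (x,y),(w,h),a=cv2.minAreaRect((P[:,:2]*1000).astype(np.float32)); return np.round([x,y,w,h,a],1)
E
python3 - <<'E'
from h import *
for n in ("top","scene"):
    z=np.load(n+".npz"); p,d=z['p'],z['d']; c=get_calibration(n); W=cloud(d,c); hsv=cv2.cvtColor(p,cv2.COLOR_RGB2HSV)
    m0=d>0
    def box(x0,x1,y0,y1,z0,z1): return m0&(W[...,0]>x0)&(W[...,0]<x1)&(W[...,1]>y0)&(W[...,1]<y1)&(W[...,2]>z0)&(W[...,2]<z1)
    if n=="top": 
        ctr=W[227,196],W[240,375]; print(ctr)
    C,J=ctr
    m=box(C[0]-.09,C[0]+.09,C[1]-.09,C[1]+.09,.015,.075); P=W[m]; print(n,"car all",m.sum(),rect(P),"zmax",np.percentile(P[:,2],[50,90,98]))
    for a,b in((.054,.068),): q=P[(P[:,2]>a)&(P[:,2]<b)]; print(" roof",len(q),rect(q),np.median(q[:,2]))
    B=(J[0]-.12,J[0]+.12,J[1]-.17,J[1]+.17)
    sat=hsv[...,1]>70
    for nm,a,b in(("plate",.009,.021),("fence",.023,.036),("tall",.08,.3)):
        m=box(*B,a,b)&(sat if nm!="tall" else True); P=W[m]; print(n,nm,m.sum(),rect(P),np.median(P[:,2]))
        if nm=="tall": i=np.argmax(P[:,2]); q=P[P[:,2]>P[i,2]-.02]; print(" top",q.mean(0),P[i])
z=np.load("top.npz")['p']
a=cv2.resize(z[190:270,150:270],(600,400),interpolation=cv2.INTER_CUBIC);b=cv2.resize(z[200:280,325:445],(600,400),interpolation=cv2.INTER_CUBIC)
o=cv2.resize(np.vstack([a,b]),(600,600) if 0 else (450,600)); cv2.imwrite("pics/crop.png",np.clip(o[:,:,::-1]*1.5,0,255).astype(np.uint8))
E
```

```text
(array([0.5769474 , 0.3048979 , 0.06160213]), array([ 0.56526622, -0.13230707,  0.01548917]))
top car all 986 [561.9 290.4 191.5  88.8  48. ] zmax [0.05732352 0.06324712 0.06596653]
 roof 567 [559.1 280.7 170.5  66.7  52. ] 0.06054957783258324
top plate 2508 [ 561.8 -144.8  109.1  214.4   15.7] 0.01597646937686957
top fence 376 [ 562.5 -141.   100.1  201.6   14.3] 0.02935863757650339
top tall 517 [ 584.6 -220.7   44.6   68.1   16.4] 0.13390643148214074
 top [ 0.58884512 -0.24266443  0.19535004] [ 0.57775991 -0.24405412  0.2048443 ]
scene car all 992 [580.1 305.2 248.6  83.   46.4] zmax [0.04419307 0.06152335 0.06370086]
 roof 343 [559.4 285.  167.8  65.6  53.9] 0.06011980887937987
scene plate 1955 [ 563.3 -145.3  110.6  217.1   15.4] 0.015748070231146816
scene fence 293 [ 583.2 -146.7   36.6  182.8    3.9] 0.029111487574913098
scene tall 537 [ 584.  -218.9   43.3   73.4   12.9] 0.11643879938198808
 top [ 0.59280092 -0.2444424   0.19415444] [ 0.59452115 -0.2435435   0.20120771]
```

View pics/crop.png

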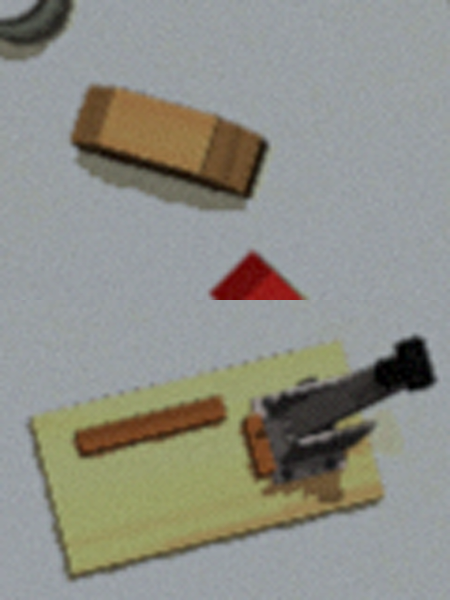

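The crop confirms the pale car with its flat roof (top). Below it is the large jig with the fence on its upper side, the end stop beside the bracket, and the stand folded back to the right. The red car leaked into the car measurement, so I'll mask it out.

```bash
cat > meas.py <<'E'
from h import *
def meas(n,p,d,c,C,J):
    W=cloud(d,c); hsv=cv2.cvtColor(p,cv2.COLOR_RGB2HSV); h,s,v=cv2.split(hsv)
    brown=(h>6)&(h<28)&(s>70)&(d>0)
    if C is not None:
        m=brown&(np.hypot(W[...,0]-C[0],W[...,1]-C[1])<.085)
        for a,b in((.02,.075),(.056,.066)):
            q=W[m&(W[...,2]>a)&(W[...,2]<b)]; print(n,"car",a,len(q),rect(q),q[:,2].mean() if len(q) else 0)
    if J is not None:
        red=(h>3)&(h<16)&(s>100)&(d>0)&(np.hypot(W[...,0]-J[0],W[...,1]-J[1])<.15)
        q=W[red&(W[...,2]>.026)&(W[...,2]<.034)]
        e=np.array([-np.sin(.27),np.cos(.27)]); y=(q[:,:2]-J)@e
        f=q[y>5e-3]; print(n,"fence",len(f),rect(f),f[:,2].mean())
        f=q[(y<5e-3)&(y>-.025)]; print(n,"stop",len(f),rect(f) if len(f)>3 else 0)
E
python3 - <<'E'
from meas import *
for n in("top","scene"):
    z=np.load(n+".npz"); meas(n,z['p'],z['d'],get_calibration(n),[.573,.305],np.array([.570,-.1715]))
E
```

```text
top car 0.02 846 [582.7 315.  120.8  40.   75.4] 0.053261872478425266
top car 0.056 480 [582.8 315.2  84.3  40.   75.4] 0.06075896558118532
top fence 190 [ 579.8 -106.2   14.6   96.9   15.9] 0.02984956177801998
top stop 63 [ 569.6 -177.5   39.    11.3   16.1]
scene car 0.02 698 [584.9 314.3 117.9  45.6  74.7] 0.046488444516015234
scene car 0.056 255 [582.7 311.7  78.6  42.9  74.6] 0.06045552651895956
scene fence 159 [ 582.2 -106.4   14.    99.7   15.9] 0.029571788848948018
scene stop 10 [ 586.  -172.8    6.9   10.    56.2]
```

Emit:
{"method": "step_arm", "body": {"rows": [{"xyz":[0.886,-0.588,0],"twist":[0,0,-0.917]},{"xyz":[0.886,-0.588,0],"twist":[0,0,-0.917]},{"xyz":[0.886,-0.588,0],"twist":[0,0,-0.917]},{"xyz":[0.886,-0.588,0],"twist":[0,0,-0.917]},{"xyz":[0.886,-0.588,0],"twist":[0,0,-0.917]}]}}

```text
t: 0.6
tcp_pos: [0.2513, 0.5348, 0.3034]
eef_rot: [3.141, -0.0, -0.629]
wrist_force: [0.4, 1.1, 0.0]
gripper_width: 0.0855
gripper_force: 0.0
```

Emit:
{"method": "step_arm", "body": {"rows": [{"xyz":[0.886,-0.588,0],"twist":[0,0,-0.917]},{"xyz":[0.886,-0.588,0],"twist":[0,0,-0.917]},{"xyz":[0.886,-0.588,0],"twist":[0,0,-0.917]},{"xyz":[0.886,-0.588,0],"twist":[0,0,-0.917]},{"xyz":[0.886,-0.588,0],"twist":[0,0,-0.917]}]}}

```text
t: 1.1
tcp_pos: [0.3621, 0.4613, 0.3034]
eef_rot: [3.141, -0.0, -1.029]
wrist_force: [0.2, 0.2, 0.1]
gripper_width: 0.0851
gripper_force: 0.0
```

Emit:
{"method": "step_arm", "body": {"rows": [{"xyz":[0.886,-0.588,0],"twist":[0,0,-0.917]},{"xyz":[0.886,-0.588,0],"twist":[0,0,-0.917]},{"xyz":[0.886,-0.588,0],"twist":[0,0,-0.917]},{"xyz":[0.886,-0.588,0],"twist":[0,0,-0.917]},{"xyz":[0.886,-0.588,0],"twist":[0,0,-0.917]}]}}

```text
t: 1.6
tcp_pos: [0.4728, 0.3878, 0.3034]
eef_rot: [3.141, -0.001, -1.429]
wrist_force: [-0.5, -0.2, 0.3]
gripper_width: 0.0855
gripper_force: 0.0
```

Emit:
{"method": "step_arm", "body": {"rows": [{"xyz":[0.886,-0.588,0],"twist":[0,0,-0.917]},{"xyz":[0.886,-0.588,0],"twist":[0,0,-0.917]},{"xyz":[0.886,-0.588,0],"twist":[0,0,-0.917]},{"xyz":[0.886,-0.588,0],"twist":[0,0,-0.917]},{"xyz":[0.886,-0.588,0],"twist":[0,0,-0.917]}]}}

```text
t: 2.1
tcp_pos: [0.5835, 0.3143, 0.3032]
eef_rot: [3.141, -0.001, -1.83]
wrist_force: [-1.0, 1.5, 0.7]
gripper_width: 0.0851
gripper_force: 0.0
```

Run:
```python
from meas import *
c=get_calibration("wrist"); s=monitor.sense(); p,d=grab_frame("wrist"); cv2.imwrite("pics/w1.png",p[:,:,::-1]); print(s['t'],s['tcp_pos'],s['eef_rot'],s['joints'])
meas("wrist",p,d,c,[.583,.315],None)
```

```text
2.1 [0.58353588 0.31434298 0.30322379] [ 3.14062939e+00 -9.43943897e-04 -1.82963782e+00] [ 7.37503643e-01  4.50518110e-01  1.10267849e-01 -3.13580045e-04
 -1.23186193e+00 -9.96241139e-01]
wrist car 0.02 4542 [582.7 315.  118.8  39.3  75.4] 0.05587012089824083
wrist car 0.056 3151 [582.7 315.1  79.8  39.3  75.4] 0.06101489544396641
```

View pics/w1.png

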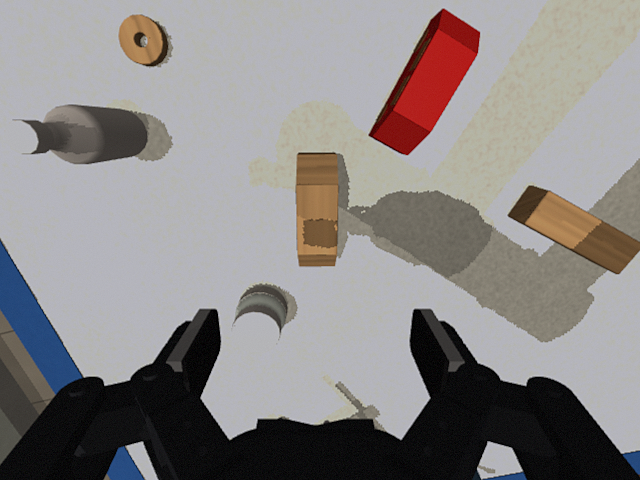

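The wrist view shows the car at (319,210), between the finger axes. The red car (425,80), blank (575,228) and jar (262,310) are all clear of it. The roof measures 61 mm high in all views. Descending and gripping.

Emit:
{"method": "step_arm", "body": {"rows": [{"xyz":[-0.03,0.03,-0.8],"twist":[0,0,0.05]},{"xyz":[0,0,-0.8],"twist":[0,0,0]},{"xyz":[0,0,-0.8],"twist":[0,0,0]},{"xyz":[0,0,-0.8],"twist":[0,0,0]},{"xyz":[0,0,-0.8],"twist":[0,0,0]}]}}

```text
t: 2.65
tcp_pos: [0.5818, 0.3157, 0.2026]
eef_rot: [3.141, -0.001, -1.822]
wrist_force: [0.2, 0.2, -0.1]
gripper_width: 0.0852
gripper_force: 0.0
```

Emit:
{"method": "step_arm", "body": {"rows": [{"xyz":[0,0,-0.9],"twist":[0,0,0]},{"xyz":[0,0,-0.9],"twist":[0,0,0]},{"xyz":[0,0,-0.9],"twist":[0,0,0]},{"xyz":[0,0,-0.8],"twist":[0,0,0]},{"xyz":[0,0,-0.5],"twist":[0,0,0]}]}}

```text
t: 3.15
tcp_pos: [0.5812, 0.3153, 0.1016]
eef_rot: [3.139, -0.003, -1.822]
wrist_force: [-0.8, 0.3, -0.1]
gripper_width: 0.0854
gripper_force: 0.0
```

Emit:
{"method": "step_arm", "body": {"rows": [{"xyz":[0,0,0],"twist":[0,0,0]},{"xyz":[0,0,0],"twist":[0,0,0]},{"xyz":[0,0,0],"twist":[0,0,0]},{"xyz":[0,0,0],"twist":[0,0,0]},{"xyz":[0,0,0],"twist":[0,0,0]}], "grip": -1, "squeeze": 40}}

```text
t: 3.65
tcp_pos: [0.5827, 0.3164, 0.1054]
eef_rot: [-3.14, 0.002, -1.821]
wrist_force: [-0.7, 0.8, 3.2]
gripper_width: 0.0392
gripper_force: 41.7
```

Emit:
{"method": "step_arm", "body": {"rows": [{"xyz":[0,0,0],"twist":[0,0,0]},{"xyz":[0,0,0],"twist":[0,0,0]},{"xyz":[0,0,0],"twist":[0,0,0]},{"xyz":[0,0,0],"twist":[0,0,0]},{"xyz":[0,0,0],"twist":[0,0,0]}]}}

```text
t: 4.15
tcp_pos: [0.5827, 0.3164, 0.1054]
eef_rot: [-3.14, 0.002, -1.821]
wrist_force: [-1.6, 0.5, 5.8]
gripper_width: 0.0395
gripper_force: 42.1
```

Emit:
{"method": "step_arm", "body": {"rows": [{"xyz":[0,0,0.3],"twist":[0,0,0]},{"xyz":[0,0,0.8],"twist":[0,0,0]},{"xyz":[0,0,0.9],"twist":[0,0,0]},{"xyz":[0,0,0.9],"twist":[0,0,0]},{"xyz":[0,0,0.3],"twist":[0,0,0]}]}}

```text
t: 4.65
tcp_pos: [0.5827, 0.3161, 0.1861]
eef_rot: [-3.14, 0.002, -1.822]
wrist_force: [0.5, 0.6, -2.9]
gripper_width: 0.0393
gripper_force: 41.2
```

Emit:
{"method": "step_arm", "body": {"rows": [{"xyz":[-0.09,-0.836,0],"twist":[0,0,0.301]},{"xyz":[-0.09,-0.836,0],"twist":[0,0,0.301]},{"xyz":[-0.09,-0.836,0],"twist":[0,0,0.301]},{"xyz":[-0.09,-0.836,0],"twist":[0,0,0.301]},{"xyz":[-0.09,-0.836,0],"twist":[0,0,0.301]}]}}

```text
t: 5.15
tcp_pos: [0.57, 0.2101, 0.1826]
eef_rot: [3.139, -0.001, -1.69]
wrist_force: [0.1, 0.9, -1.7]
gripper_width: 0.0392
gripper_force: 41.2
```

Emit:
{"method": "step_arm", "body": {"rows": [{"xyz":[-0.09,-0.836,0],"twist":[0,0,0.301]},{"xyz":[-0.09,-0.836,0],"twist":[0,0,0.301]},{"xyz":[-0.09,-0.836,0],"twist":[0,0,0.301]},{"xyz":[-0.09,-0.836,0],"twist":[0,0,0.301]},{"xyz":[-0.09,-0.836,0],"twist":[0,0,0.301]}]}}

```text
t: 5.65
tcp_pos: [0.5587, 0.1057, 0.1827]
eef_rot: [3.139, -0.001, -1.559]
wrist_force: [0.6, -0.6, -1.7]
gripper_width: 0.0393
gripper_force: 41.2
```

Emit:
{"method": "step_arm", "body": {"rows": [{"xyz":[-0.09,-0.836,0],"twist":[0,0,0.301]},{"xyz":[-0.09,-0.836,0],"twist":[0,0,0.301]},{"xyz":[-0.09,-0.836,0],"twist":[0,0,0.301]},{"xyz":[-0.09,-0.836,0],"twist":[0,0,0.301]},{"xyz":[-0.09,-0.836,0],"twist":[0,0,0.301]}]}}

```text
t: 6.15
tcp_pos: [0.5474, 0.0013, 0.1828]
eef_rot: [3.139, 0.0, -1.427]
wrist_force: [0.2, 0.4, -1.1]
gripper_width: 0.0394
gripper_force: 41.2
```

Emit:
{"method": "step_arm", "body": {"rows": [{"xyz":[-0.09,-0.836,0],"twist":[0,0,0.301]},{"xyz":[-0.09,-0.836,0],"twist":[0,0,0.301]},{"xyz":[-0.09,-0.836,0],"twist":[0,0,0.301]},{"xyz":[-0.09,-0.836,0],"twist":[0,0,0.301]},{"xyz":[-0.09,-0.836,0],"twist":[0,0,0.301]}]}}

```text
t: 6.65
tcp_pos: [0.5361, -0.103, 0.1828]
eef_rot: [3.139, 0.001, -1.296]
wrist_force: [0.9, 0.4, -2.2]
gripper_width: 0.0394
gripper_force: 41.2
```

Run:
```python
from meas import *
c=get_calibration("wrist"); s=monitor.sense(); p,d=grab_frame("wrist"); cv2.imwrite("pics/w2.png",p[:,:,::-1]); print(s['t'],s['tcp_pos'],s['eef_rot'],s['wrist_force'],s['joints'])
meas("wrist",p,d,c,None,np.array([.570,-.1716]))
W=cloud(d,c); h,sa,v=cv2.split(cv2.cvtColor(p,cv2.COLOR_RGB2HSV))
g=(d>0)&(sa>60)&(np.hypot(W[...,0]-s['tcp_pos'][0],W[...,1]-s['tcp_pos'][1])<.1)&(W[...,2]>.07)
q=W[g]; print("held",len(q),rect(q) if len(q)>3 else 0, np.percentile(q[:,2],[2,50,98]))
```

```text
6.65 [ 0.5361433  -0.10298776  0.18283367] [ 3.13935659e+00  9.45295699e-04 -1.29601405e+00] [ 0.9064869   0.41252481 -2.20761488] [ 1.07033522e-01  3.73226805e-01 -3.48222396e-01 -7.42529287e-04
 -8.51709767e-01  1.68239577e-01]
wrist fence 2676 [ 580.2 -106.9   15.7   99.4   15.7] 0.030271004562066474
wrist stop 1178 [ 569.3 -178.2   39.2   10.9   15.8]
held 35729 [ 538.3 -112.9   99.4   99.5   62.5] [0.10556781 0.13896505 0.20418385]
```

View pics/w2.png

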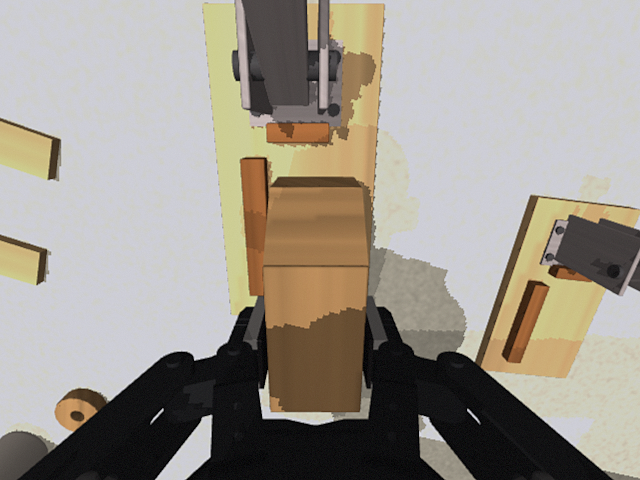

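The car is held at (315,300), with the fence (255,225) and end stop (298,132) beyond it. Next I check the held car's tilt and offset.

```bash
cat > held.py <<'E'
from h import *
def held():
    c=get_calibration("wrist"); s=monitor.sense(); p,d=grab_frame("wrist"); W=cloud(d,c); h,sa,v=cv2.split(cv2.cvtColor(p,cv2.COLOR_RGB2HSV))
    g=(d>0)&(sa>60)&(h>5)&(h<28); g[:,:250]=0; g[:,385:]=0; g[:170]=0
    t=s['tcp_pos']; zr=t[2]-.0427
    q=W[g&(np.abs(W[...,2]-zr)<.012)]
    O=np.array([.5697,-.172]); a=.275; ey=np.array([-np.sin(a),np.cos(a)]); ex=np.array([np.cos(a),np.sin(a)])
    J=lambda P:np.c_[(P[:,:2]-O)@ex,(P[:,:2]-O)@ey,P[:,2]]
    j=J(q); print("tcp",t,"jig",J(t[None])[0],"yaw",s['eef_rot'],"F",s['wrist_force'])
    print("roof rect",rect(q),"jig x range",np.percentile(j[:,0],[1,99]),"y",np.percentile(j[:,1],[.5,99.5]))
    y0=np.percentile(j[:,1],50)
    k=np.linspace(np.percentile(j[:,1],1),np.percentile(j[:,1],99),12)
    for a,b in zip(k,k[1:]):
        r=j[(j[:,1]>a)&(j[:,1]<b)]; print(np.round([1e3*r[:,1].mean(),1e3*np.median(r[:,2])],1),end=" ")
    A=np.c_[j[:,:2],np.ones(len(j))]; print()
E
python3 -c "
from held import *
held()"
```

```text
tcp [ 0.53557914 -0.10513992  0.18273852] jig [-0.01468312  0.07361324  0.18273852] yaw [ 3.13823045e+00  6.22213951e-04 -1.29742605e+00] F [-0.57800437 -2.13111095 -0.81503802]
roof rect [ 537.9 -110.7   42.6   81.9   16.2] jig x range [-0.03367954  0.0052476 ] y [0.02837673 0.10656965]
[ 32.5 132.6] [ 39.1 138.4] [ 46.4 138.8] [ 53.3 138.7] [ 60.4 138.7] [ 67.4 138.7] [ 74.3 138.7] [ 81.4 138.7] [ 88.4 138.7] [ 95.4 138.7] [102.4 138.7]
```

Emit:
{"method": "step_arm", "body": {"rows": [{"xyz":[0,0,-0.6],"twist":[0,0,0]},{"xyz":[0,0,-0.7],"twist":[0,0,0]},{"xyz":[0,0,-0.6],"twist":[0,0,0]},{"xyz":[0,0,-0.4],"twist":[0,0,0]},{"xyz":[0,0,-0.14],"twist":[0,0,0]}]}}

```text
t: 7.25
tcp_pos: [0.5364, -0.1018, 0.1214]
eef_rot: [3.139, 0.001, -1.297]
wrist_force: [0.9, -0.8, -2.0]
gripper_width: 0.0393
gripper_force: 41.2
```

Emit:
{"method": "step_arm", "body": {"rows": [{"xyz":[0,0,0],"twist":[0,0,0]},{"xyz":[0,0,-0.02],"twist":[0,0,0]},{"xyz":[0,0,-0.02],"twist":[0,0,0]},{"xyz":[0,0,-0.02],"twist":[0,0,0]},{"xyz":[0,0,-0.02],"twist":[0,0,0]}]}}

```text
t: 7.75
tcp_pos: [0.5373, -0.1021, 0.1213]
eef_rot: [-3.141, -0.0, -1.297]
wrist_force: [-0.1, -0.5, -1.5]
gripper_width: 0.0396
gripper_force: 41.2
```

```bash
python3 -c "
from held import *
held()"
```

```text
tcp [ 0.53728484 -0.10212162  0.12128244] jig [-0.01222191  0.07605495  0.12128244] yaw [-3.14079493e+00 -1.25506036e-04 -1.29659578e+00] F [-0.11561222 -0.53707567 -1.52235842]
roof rect [ 539.2 -108.1   42.7   81.4   16.5] jig x range [-0.03102002  0.00793577] y [0.0308779  0.10903906]
[34.9 71.1] [41.5 76.9] [48.8 77.2] [55.8 77.3] [62.8 77.2] [69.8 77.3] [76.8 77.3] [83.8 77.2] [90.8 77.2] [97.8 77.2] [104.8  77.2]
```

Emit:
{"method": "step_arm", "body": {"rows": [{"xyz":[0,0,-0.02],"twist":[0,0,0]},{"xyz":[0,0,-0.02],"twist":[0,0,0]},{"xyz":[0,0,-0.02],"twist":[0,0,0]},{"xyz":[0,0,0],"twist":[0,0,0]},{"xyz":[0,0,0],"twist":[0,0,0]}]}}

```text
t: 8.3
tcp_pos: [0.5372, -0.1022, 0.1204]
eef_rot: [-3.141, -0.0, -1.296]
wrist_force: [-1.8, 0.6, 4.8]
gripper_width: 0.0395
gripper_force: 42.1
```

```bash
python3 -c "
from held import *
held()"
```

```text
tcp [ 0.53720912 -0.10219445  0.12041098] jig [-0.01231456  0.07600542  0.12041098] yaw [-3.14121045e+00 -3.23669224e-04 -1.29638879e+00] F [-1.79845974  0.63449289  4.76215837]
roof rect [ 536.1 -108.9   49.7   80.8   15.7] jig x range [-0.03111537  0.00783118] y [0.03083234 0.10878756]
[34.9 70.2] [41.4 76. ] [48.7 76.4] [55.7 76.4] [62.7 76.4] [69.7 76.4] [76.7 76.4] [83.6 76.4] [90.6 76.4] [97.6 76.4] [104.7  76.4]
```

Emit:
{"method": "step_arm", "body": {"rows": [{"xyz":[0.062,0.017,0],"twist":[0,0,0]},{"xyz":[0.062,0.017,0],"twist":[0,0,0]},{"xyz":[0.062,0.017,0],"twist":[0,0,0]},{"xyz":[0.062,0.017,0],"twist":[0,0,0]},{"xyz":[0.062,0.017,0],"twist":[0,0,0]}]}}

```text
t: 8.85
tcp_pos: [0.5422, -0.101, 0.1205]
eef_rot: [3.135, 0.0, -1.297]
wrist_force: [-6.4, -2.4, 11.3]
gripper_width: 0.0396
gripper_force: 42.8
```

Emit:
{"method": "step_arm", "body": {"rows": [{"xyz":[0.022,0.006,0],"twist":[0,0,0]},{"xyz":[0.022,0.006,0],"twist":[0,0,0]},{"xyz":[0.022,0.006,0],"twist":[0,0,0]},{"xyz":[0.022,0.006,0],"twist":[0,0,0]},{"xyz":[0,0,0],"twist":[0,0,0]}]}}

```text
t: 9.35
tcp_pos: [0.5434, -0.1007, 0.1206]
eef_rot: [3.132, 0.001, -1.297]
wrist_force: [-9.8, -1.6, 13.7]
gripper_width: 0.0392
gripper_force: 43.1
```

```bash
python3 -c "
from held import *
held()"
```

```text
tcp [ 0.54344329 -0.10066228  0.12055307] jig [-0.00589858  0.07578714  0.12055307] yaw [ 3.13177466e+00  6.99904662e-04 -1.29658954e+00] F [-9.78160201 -1.57351511 13.68587512]
roof rect [ 544.9 -106.4   42.8   81.3   15.4] jig x range [-0.02523695  0.01369853] y [0.03066068 0.10859667]
[34.7 70.4] [41.2 76.2] [48.5 76.6] [55.5 76.6] [62.5 76.6] [69.5 76.6] [76.5 76.6] [83.5 76.6] [90.5 76.6] [97.5 76.6] [104.5  76.6]
```

Friction on the plate is loading the grip, so I'll ease up slightly.

Emit:
{"method": "step_arm", "body": {"rows": [{"xyz":[0,0,0.012],"twist":[0,0,0]},{"xyz":[0,0,0.012],"twist":[0,0,0]},{"xyz":[0,0,0.012],"twist":[0,0,0]},{"xyz":[0,0,0],"twist":[0,0,0]},{"xyz":[0,0,0],"twist":[0,0,0]}]}}

```text
t: 9.9
tcp_pos: [0.5472, -0.0995, 0.1204]
eef_rot: [3.141, -0.0, -1.296]
wrist_force: [-2.1, -1.2, 3.6]
gripper_width: 0.0396
gripper_force: 41.8
```

```bash
python3 -c "
from held import *
held()"
```

```text
tcp [ 0.54722023 -0.09945064  0.12041996] jig [-0.00193454  0.07592764  0.12041996] yaw [ 3.14142609e+00 -1.81526134e-04 -1.29635641e+00] F [-2.07276699 -1.19574605  3.62410777]
roof rect [ 549.3 -105.2   42.9   81.5   14.8] jig x range [-0.02074536  0.01819707] y [0.03063945 0.10874623]
[34.8 70.3] [41.3 76. ] [48.6 76.4] [55.6 76.4] [62.6 76.4] [69.6 76.4] [76.6 76.4] [83.6 76.4] [90.6 76.4] [97.7 76.4] [104.6  76.4]
```

Emit:
{"method": "step_arm", "body": {"rows": [{"xyz":[0.012,0.003,0.008],"twist":[0,0,0]},{"xyz":[0.022,0.006,0],"twist":[0,0,0]},{"xyz":[0.022,0.006,0],"twist":[0,0,0]},{"xyz":[0.0,0.0,0],"twist":[0,0,0]},{"xyz":[0,0,0],"twist":[0,0,0]}]}}

```text
t: 10.45
tcp_pos: [0.5484, -0.099, 0.1204]
eef_rot: [3.141, 0.0, -1.297]
wrist_force: [-2.8, -1.3, 3.9]
gripper_width: 0.0391
gripper_force: 41.9
```

Emit:
{"method": "step_arm", "body": {"rows": [{"xyz":[0.014,0.004,0],"twist":[0,0,0]},{"xyz":[0.014,0.004,0],"twist":[0,0,0]},{"xyz":[0,0,0],"twist":[0,0,0]},{"xyz":[0.0,0.0,0],"twist":[0,0,0]},{"xyz":[0,0,0],"twist":[0,0,0]}]}}

```text
t: 10.95
tcp_pos: [0.5486, -0.0989, 0.1205]
eef_rot: [3.14, 0.0, -1.297]
wrist_force: [-4.2, -0.5, 4.8]
gripper_width: 0.0395
gripper_force: 42.0
```

```bash
python3 -c "
from held import *
held()"
```

```text
tcp [ 0.54862878 -0.09893601  0.12045653] jig [-0.00043917  0.07604045  0.12045653] yaw [ 3.14013724e+00  2.45537084e-04 -1.29659996e+00] F [-4.18631137 -0.48972423  4.8025701 ]
roof rect [ 547.6 -105.6   49.5   80.8   15.3] jig x range [-0.01934285  0.01959105] y [0.03079312 0.1088846 ]
[34.9 70.3] [41.5 76.1] [48.7 76.4] [55.8 76.4] [62.8 76.4] [69.7 76.5] [76.7 76.4] [83.7 76.4] [90.8 76.4] [97.8 76.5] [104.8  76.5]
```

Emit:
{"method": "step_arm", "body": {"rows": [{"xyz":[0,0,0.01],"twist":[0,0,0]},{"xyz":[0,0,0.005],"twist":[0,0,0]},{"xyz":[0.014,0.004,0],"twist":[0,0,0]},{"xyz":[0.014,0.004,0],"twist":[0,0,0]},{"xyz":[0,0,0],"twist":[0,0,0]}]}}

```text
t: 11.5
tcp_pos: [0.5488, -0.0989, 0.1205]
eef_rot: [3.138, 0.001, -1.297]
wrist_force: [-5.8, -2.5, 3.4]
gripper_width: 0.039
gripper_force: 41.8
```

Emit:
{"method": "step_arm", "body": {"rows": [{"xyz":[0.014,0.004,0],"twist":[0,0,0]},{"xyz":[0.014,0.004,0],"twist":[0,0,0]},{"xyz":[0,0,0],"twist":[0,0,0]},{"xyz":[0.0,0.0,0],"twist":[0,0,0]},{"xyz":[0,0,0],"twist":[0,0,0]}]}}

```text
t: 12.0
tcp_pos: [0.549, -0.0989, 0.1205]
eef_rot: [3.137, 0.001, -1.297]
wrist_force: [-7.6, -1.8, 5.4]
gripper_width: 0.0395
gripper_force: 42.1
```

```bash
python3 -c "
from held import *
held()"
```

```text
tcp [ 0.54896279 -0.09886448  0.12052786] jig [-9.82862346e-05  7.60185904e-02  1.20527862e-01] yaw [ 3.13718673e+00  6.80299164e-04 -1.29677471e+00] F [-7.6143226  -1.82623531  5.38202389]
roof rect [ 550.6 -104.7   42.3   82.4   14.6] jig x range [-0.01915643  0.01976864] y [0.03089144 0.10890319]
[34.9 70.3] [41.5 76.1] [48.7 76.5] [55.7 76.5] [62.8 76.5] [69.7 76.5] [76.8 76.5] [83.7 76.5] [90.7 76.5] [97.7 76.5] [104.7  76.5]
```

Force is building with no motion, so the car is on the fence. One small extra press, then back off slightly and slide towards the stop.

Emit:
{"method": "step_arm", "body": {"rows": [{"xyz":[0.012,0.003,0.004],"twist":[0,0,0]},{"xyz":[0,0,0],"twist":[0,0,0]},{"xyz":[0,0,0],"twist":[0,0,0]},{"xyz":[-0.012,-0.003,0],"twist":[0,0,0]},{"xyz":[-0.02,-0.005,0],"twist":[0,0,0]}]}}

```text
t: 12.55
tcp_pos: [0.5488, -0.0989, 0.1205]
eef_rot: [3.138, 0.001, -1.297]
wrist_force: [-4.8, -3.1, 3.5]
gripper_width: 0.0393
gripper_force: 41.8
```

Emit:
{"method": "step_arm", "body": {"rows": [{"xyz":[0.019,-0.067,0],"twist":[0,0,0]},{"xyz":[0.019,-0.067,0],"twist":[0,0,0]},{"xyz":[0.019,-0.067,0],"twist":[0,0,0]},{"xyz":[0.019,-0.067,0],"twist":[0,0,0]},{"xyz":[0.019,-0.067,0],"twist":[0,0,0]}]}}

```text
t: 13.05
tcp_pos: [0.5507, -0.1055, 0.1205]
eef_rot: [3.138, 0.003, -1.296]
wrist_force: [-8.7, 6.6, 7.5]
gripper_width: 0.0391
gripper_force: 42.2
```

```bash
python3 -c "
from held import *
held()"
```

```text
tcp [ 0.55074987 -0.10550957  0.12053738] jig [-0.00018281  0.06913792  0.12053738] yaw [ 3.13775704e+00  2.79203572e-03 -1.29602689e+00] F [-8.70306197  6.63990831  7.48128831]
roof rect [ 552.6 -111.4   42.6   81.1   15. ] jig x range [-0.01919909  0.01974642] y [0.02430209 0.10212752]
[28.4 70.4] [34.9 76.1] [42.2 76.4] [49.2 76.5] [56.1 76.5] [63.1 76.5] [70.1 76.5] [77.  76.6] [84.  76.6] [91.  76.6] [98.  76.6]
```

Emit:
{"method": "step_arm", "body": {"rows": [{"xyz":[0.0,-0.024,0.008],"twist":[0,0,0]},{"xyz":[0.007,-0.024,0],"twist":[0,0,0]},{"xyz":[0.007,-0.024,0],"twist":[0,0,0]},{"xyz":[0.007,-0.024,0],"twist":[0,0,0]},{"xyz":[0.007,-0.024,0],"twist":[0,0,0]}]}}

```text
t: 13.6
tcp_pos: [0.5516, -0.1086, 0.1205]
eef_rot: [3.138, 0.003, -1.296]
wrist_force: [-7.8, 5.1, 4.9]
gripper_width: 0.0391
gripper_force: 41.9
```

Emit:
{"method": "step_arm", "body": {"rows": [{"xyz":[0.007,-0.024,0],"twist":[0,0,0]},{"xyz":[0.007,-0.024,0],"twist":[0,0,0]},{"xyz":[0.007,-0.024,0],"twist":[0,0,0]},{"xyz":[0.007,-0.024,0],"twist":[0,0,0]},{"xyz":[0,0,0],"twist":[0,0,0]}]}}

```text
t: 14.1
tcp_pos: [0.5523, -0.1111, 0.1205]
eef_rot: [3.138, 0.003, -1.296]
wrist_force: [-7.5, 4.5, 5.5]
gripper_width: 0.0395
gripper_force: 41.9
```

```bash
python3 -c "
from held import *
held()"
```

```text
tcp [ 0.55226515 -0.1110673   0.12051859] jig [-0.00023366  0.06337755  0.12051859] yaw [ 3.13790927e+00  2.56714756e-03 -1.29605190e+00] F [-7.48526352  4.53230757  5.46501808]
roof rect [ 553.9 -116.8   42.5   81.1   15.8] jig x range [-0.01920824  0.01975533] y [0.01850803 0.0963611 ]
[22.5 70.4] [29.1 76.1] [36.3 76.5] [43.3 76.5] [50.3 76.5] [57.3 76.5] [64.3 76.5] [71.3 76.6] [78.3 76.6] [85.2 76.6] [92.2 76.6]
```

Emit:
{"method": "step_arm", "body": {"rows": [{"xyz":[0.007,-0.024,0],"twist":[0,0,0]},{"xyz":[0.007,-0.024,0],"twist":[0,0,0]},{"xyz":[0,0,0],"twist":[0,0,0]},{"xyz":[0,0,0],"twist":[0,0,0]},{"xyz":[0,0,0],"twist":[0,0,0]}]}}

```text
t: 14.65
tcp_pos: [0.5526, -0.1123, 0.1206]
eef_rot: [3.138, 0.003, -1.296]
wrist_force: [-6.8, 4.6, 5.2]
gripper_width: 0.0391
gripper_force: 41.9
```

Emit:
{"method": "step_arm", "body": {"rows": [{"xyz":[0.005,-0.016,0],"twist":[0,0,0]},{"xyz":[0.005,-0.016,0],"twist":[0,0,0]},{"xyz":[0,0,0],"twist":[0,0,0]},{"xyz":[0,0,0],"twist":[0,0,0]},{"xyz":[0,0,0],"twist":[0,0,0]}]}}

```text
t: 15.15
tcp_pos: [0.5529, -0.113, 0.1205]
eef_rot: [3.138, 0.003, -1.296]
wrist_force: [-7.2, 5.4, 4.7]
gripper_width: 0.0393
gripper_force: 41.9
```

```bash
python3 -c "
from held import *
held()"
```

```text
tcp [ 0.55287257 -0.11302029  0.12054441] jig [-0.00017938  0.061333    0.12054441] yaw [ 3.13787660e+00  2.55488733e-03 -1.29597866e+00] F [-7.22154798  5.36494424  4.6598274 ]
roof rect [ 554.8 -118.8   43.4   80.7   16.4] jig x range [-0.01922126  0.0197706 ] y [0.01649968 0.09437667]
[20.6 70.4] [27.1 76.1] [34.3 76.5] [41.3 76.5] [48.3 76.5] [55.3 76.5] [62.3 76.5] [69.3 76.5] [76.3 76.5] [83.2 76.6] [90.2 76.6]
```

Emit:
{"method": "step_arm", "body": {"rows": [{"xyz":[0.005,-0.016,0],"twist":[0,0,0]},{"xyz":[0.005,-0.016,0],"twist":[0,0,0]},{"xyz":[0,0,0],"twist":[0,0,0]},{"xyz":[0,0,0],"twist":[0,0,0]},{"xyz":[0,0,0],"twist":[0,0,0]}]}}

```text
t: 15.7
tcp_pos: [0.553, -0.1135, 0.1205]
eef_rot: [3.138, 0.003, -1.296]
wrist_force: [-8.5, 7.7, 5.8]
gripper_width: 0.0391
gripper_force: 42.1
```

Emit:
{"method": "step_arm", "body": {"rows": [{"xyz":[0.005,-0.016,0],"twist":[0,0,0]},{"xyz":[0.0,0,0],"twist":[0,0,0]},{"xyz":[0,0,0],"twist":[0,0,0]},{"xyz":[0,0,0],"twist":[0,0,0]},{"xyz":[0,0,0],"twist":[0,0,0]}]}}

```text
t: 16.2
tcp_pos: [0.553, -0.1135, 0.1206]
eef_rot: [3.138, 0.003, -1.296]
wrist_force: [-8.1, 8.1, 5.5]
gripper_width: 0.0392
gripper_force: 42.1
```

Emit:
{"method": "step_arm", "body": {"rows": [{"xyz":[0.005,-0.016,0],"twist":[0,0,0]},{"xyz":[0.003,-0.01,0],"twist":[0,0,0]},{"xyz":[0,0,0],"twist":[0,0,0]},{"xyz":[0,0,0],"twist":[0,0,0]},{"xyz":[0,0,0],"twist":[0,0,0]}]}}

```text
t: 16.7
tcp_pos: [0.553, -0.1136, 0.1206]
eef_rot: [3.137, 0.004, -1.296]
wrist_force: [-9.0, 11.4, 8.1]
gripper_width: 0.0394
gripper_force: 42.2
```

```bash
python3 -c "
from held import *
held()"
```

```text
tcp [ 0.55301996 -0.11360874  0.1205653 ] jig [-0.00019732  0.06072663  0.1205653 ] yaw [ 3.13746278  0.00423811 -1.29604797] F [-9.02230968 11.3518709   8.10643489]
roof rect [ 555.  -119.    42.9   81.6   13.8] jig x range [-0.01918782  0.01977516] y [0.01603524 0.09382025]
[20.1 70.4] [26.6 76.1] [33.9 76.5] [40.9 76.5] [47.8 76.5] [54.8 76.5] [61.8 76.6] [68.8 76.6] [75.7 76.6] [82.7 76.6] [89.8 76.6]
```

Emit:
{"method": "step_arm", "body": {"rows": [{"xyz":[-0.005,0.015,0],"twist":[0,0,0]},{"xyz":[-0.006,0.015,0.004],"twist":[0,0,0]},{"xyz":[-0.004,0,0],"twist":[0,0,0]},{"xyz":[0,0,0],"twist":[0,0,0]},{"xyz":[0,0,0],"twist":[0,0,0]}]}}

```text
t: 17.25
tcp_pos: [0.553, -0.1135, 0.1206]
eef_rot: [3.138, 0.003, -1.296]
wrist_force: [-7.6, 7.7, 5.3]
gripper_width: 0.0393
gripper_force: 41.9
```

Emit:
{"method": "step_arm", "body": {"rows": [{"xyz":[0,0,0],"twist":[0,0,0]},{"xyz":[0,0,0],"twist":[0,0,0]},{"xyz":[0,0,0],"twist":[0,0,0]},{"xyz":[0,0,0],"twist":[0,0,0]},{"xyz":[0,0,0],"twist":[0,0,0]}], "grip": 0.5}}

```text
t: 17.75
tcp_pos: [0.555, -0.1155, 0.1213]
eef_rot: [-3.141, -0.0, -1.297]
wrist_force: [-0.2, 0.1, -0.0]
gripper_width: 0.0645
gripper_force: 0.0
```

```bash
python3 -c "
from held import *
held()"
```

```text
tcp [ 0.55502992 -0.11553163  0.12129934] jig [0.00121495 0.0583302  0.12129934] yaw [-3.14073935e+00 -1.88687505e-04 -1.29679878e+00] F [-0.15799734  0.0964572  -0.01617293]
roof rect [ 554.6 -118.6   40.2   80.    15.7] jig x range [-0.01950981  0.01933634] y [0.01692324 0.09384564]
[20.9 71.1] [27.4 76.1] [34.5 76.3] [41.5 76.4] [48.4 76.3] [55.3 76.3] [62.2 76.4] [69.1 76.3] [75.9 76.4] [82.9 76.4] [89.8 76.4]
```

Emit:
{"method": "step_arm", "body": {"rows": [{"xyz":[0,0,0.3],"twist":[0,0,0]},{"xyz":[0,0,0.8],"twist":[0,0,0]},{"xyz":[0,0,0.9],"twist":[0,0,0]},{"xyz":[0,0,0.9],"twist":[0,0,0]},{"xyz":[0,0,0.9],"twist":[0,0,0]}]}}

```text
t: 18.3
tcp_pos: [0.5547, -0.1155, 0.2179]
eef_rot: [-3.141, -0.0, -1.297]
wrist_force: [0.1, 0.2, 0.8]
gripper_width: 0.0637
gripper_force: 0.0
```

Emit:
{"method": "step_arm", "body": {"rows": [{"xyz":[0,0,0.9],"twist":[0,0,0]},{"xyz":[0,0,0.9],"twist":[0,0,0]},{"xyz":[0,0,0.9],"twist":[0,0,0]},{"xyz":[0,0,0.9],"twist":[0,0,0]},{"xyz":[0,0,0.6],"twist":[0,0,0]}], "grip": -1}}

```text
t: 18.8
tcp_pos: [0.5549, -0.1156, 0.3239]
eef_rot: [-3.138, -0.001, -1.297]
wrist_force: [-0.4, 0.5, 0.3]
gripper_width: 0.0001
gripper_force: 0.0
```

Run:
```python
from meas import *
c=get_calibration("wrist"); s=monitor.sense(); p,d=grab_frame("wrist"); cv2.imwrite("pics/w3.png",p[:,:,::-1]); print(s['t'],s['tcp_pos'],s['eef_rot'],s['gripper_width'])
meas("wrist",p,d,c,[.553,-.114],None)
p,d=grab_frame("scene"); o=cv2.resize(p[240:380,180:340],(800,600)[:2]); cv2.imwrite("pics/s3.png",o[:,:,::-1])
```

```text
18.8 [ 0.55487463 -0.1155862   0.3239418 ] [-3.13835684e+00 -1.13325583e-03 -1.29650653e+00] 9.206126320623378e-05
wrist car 0.02 3264 [ 562.9 -118.1   57.3  130.8   14.6] 0.047181988292308595
wrist car 0.056 575 [ 553.7 -114.2   39.2  106.6   15.8] 0.061070193637847124
```

View pics/w3.png

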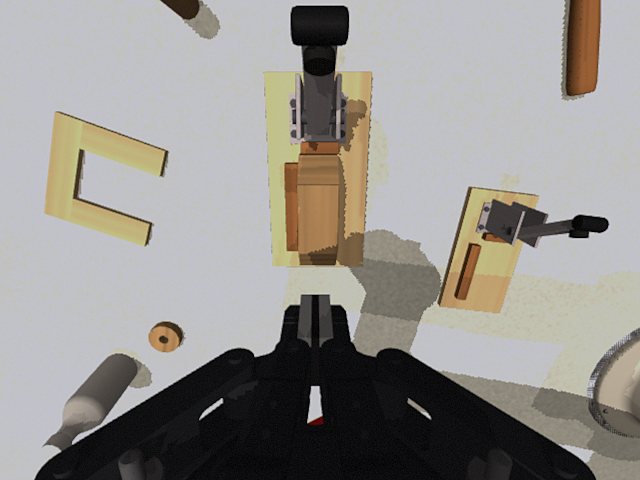

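The car at (318,210) sits against the fence (292,205) and the end stop (318,147), with the stand still folded back (320,25). Going over and behind the stand.

Emit:
{"method": "step_arm", "body": {"rows": [{"xyz":[0.188,-0.688,0],"twist":[0,0,0]},{"xyz":[0.188,-0.688,0],"twist":[0,0,0]},{"xyz":[0.188,-0.688,0],"twist":[0,0,0]},{"xyz":[0.188,-0.688,0],"twist":[0,0,0]},{"xyz":[0.188,-0.688,0],"twist":[0,0,0]}]}}

```text
t: 19.4
tcp_pos: [0.5782, -0.2024, 0.3206]
eef_rot: [3.141, 0.001, -1.297]
wrist_force: [-0.8, -0.3, 0.2]
gripper_width: 0.0
gripper_force: 0.0
```

Emit:
{"method": "step_arm", "body": {"rows": [{"xyz":[0.188,-0.688,0],"twist":[0,0,0]},{"xyz":[0.188,-0.688,0],"twist":[0,0,0]},{"xyz":[0.188,-0.688,0],"twist":[0,0,0]},{"xyz":[0.188,-0.688,0],"twist":[0,0,0]},{"xyz":[0.188,-0.688,0],"twist":[0,0,0]}]}}

```text
t: 19.9
tcp_pos: [0.602, -0.289, 0.3212]
eef_rot: [-3.142, 0.0, -1.297]
wrist_force: [0.0, -0.1, -0.8]
gripper_width: 0.0001
gripper_force: 0.0
```

Emit:
{"method": "step_arm", "body": {"rows": [{"xyz":[0,0,-0.4],"twist":[0,0,0]},{"xyz":[0,0,-0.6],"twist":[0,0,0]},{"xyz":[0,0,-0.7],"twist":[0,0,0]},{"xyz":[0,0,-0.7],"twist":[0,0,0]},{"xyz":[0,0,-0.4],"twist":[0,0,0]}]}}

```text
t: 20.4
tcp_pos: [0.601, -0.2871, 0.249]
eef_rot: [3.139, 0.002, -1.297]
wrist_force: [0.1, -0.6, -0.2]
gripper_width: -0.0001
gripper_force: 0.0
```

Run:
```python
from h import *
s=monitor.sense(); p,d=grab_frame("scene"); print(s['t'],s['tcp_pos'],s['wrist_force'])
o=cv2.resize(p[220:380,160:360],(800,640)[:2] if 0 else (750,600)); cv2.imwrite("pics/s4.png",np.clip(o[:,:,::-1]*1.5,0,255).astype(np.uint8))
```

```text
20.4 [ 0.60095998 -0.28710104  0.24897678] [ 0.09997046 -0.61638449 -0.15828715]
```

View pics/s4.png

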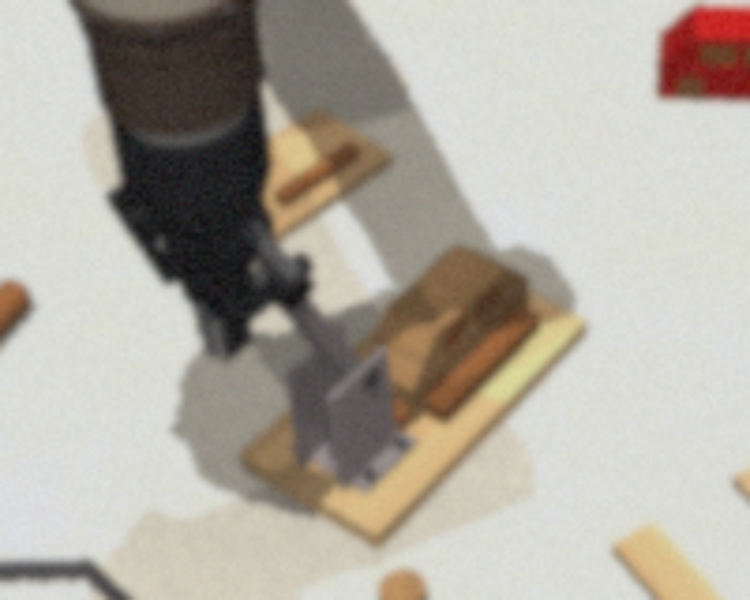

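The fingertips (225,350) are behind the stand's bar (285,275), and the car is seated. Approaching gently.

Emit:
{"method": "step_arm", "body": {"rows": [{"xyz":[-0.027,0.096,0],"twist":[0,0,0]},{"xyz":[-0.027,0.096,0],"twist":[0,0,0]},{"xyz":[-0.027,0.096,0],"twist":[0,0,0]},{"xyz":[-0.027,0.096,0],"twist":[0,0,0]},{"xyz":[-0.014,0.048,0],"twist":[0,0,0]}]}}

```text
t: 20.95
tcp_pos: [0.5987, -0.2763, 0.2519]
eef_rot: [-3.141, -0.0, -1.296]
wrist_force: [-0.1, 0.1, -0.0]
gripper_width: -0.0001
gripper_force: 0.0
```

Emit:
{"method": "step_arm", "body": {"rows": [{"xyz":[-0.011,0.039,0],"twist":[0,0,0]},{"xyz":[-0.011,0.039,0],"twist":[0,0,0]},{"xyz":[-0.011,0.039,0],"twist":[0,0,0]},{"xyz":[-0.011,0.039,0],"twist":[0,0,0]},{"xyz":[-0.011,0.039,0],"twist":[0,0,0]}]}}

```text
t: 21.45
tcp_pos: [0.5972, -0.2717, 0.2512]
eef_rot: [3.142, 0.0, -1.297]
wrist_force: [0.5, -0.2, -0.4]
gripper_width: -0.0001
gripper_force: 0.0
```

Emit:
{"method": "step_arm", "body": {"rows": [{"xyz":[-0.011,0.039,0],"twist":[0,0,0]},{"xyz":[-0.011,0.039,0],"twist":[0,0,0]},{"xyz":[-0.011,0.039,0],"twist":[0,0,0]},{"xyz":[-0.011,0.039,0],"twist":[0,0,0]},{"xyz":[-0.011,0.039,0],"twist":[0,0,0]}]}}

```text
t: 21.95
tcp_pos: [0.5959, -0.2668, 0.2513]
eef_rot: [-3.142, -0.0, -1.297]
wrist_force: [-0.1, -1.3, 0.1]
gripper_width: 0.0001
gripper_force: 0.0
```

Emit:
{"method": "step_arm", "body": {"rows": [{"xyz":[-0.011,0.039,0],"twist":[0,0,0]},{"xyz":[-0.011,0.039,0],"twist":[0,0,0]},{"xyz":[-0.011,0.039,0],"twist":[0,0,0]},{"xyz":[-0.011,0.039,0],"twist":[0,0,0]},{"xyz":[-0.011,0.039,0],"twist":[0,0,0]}]}}

```text
t: 22.45
tcp_pos: [0.5948, -0.2632, 0.2518]
eef_rot: [-3.141, -0.003, -1.297]
wrist_force: [1.0, -5.8, 0.8]
gripper_width: 0.0002
gripper_force: 2.8
```

Emit:
{"method": "step_arm", "body": {"rows": [{"xyz":[-0.011,0.039,0],"twist":[0,0,0]},{"xyz":[-0.011,0.039,0],"twist":[0,0,0]},{"xyz":[-0.011,0.039,0],"twist":[0,0,0]},{"xyz":[-0.011,0.039,0],"twist":[0,0,0]},{"xyz":[-0.011,0.039,0],"twist":[0,0,0]}]}}

```text
t: 22.95
tcp_pos: [0.5937, -0.2593, 0.2535]
eef_rot: [-3.14, -0.005, -1.296]
wrist_force: [-0.1, -7.3, 4.7]
gripper_width: 0.0002
gripper_force: 3.6
```

Emit:
{"method": "step_arm", "body": {"rows": [{"xyz":[-0.016,0.058,0.018],"twist":[0,0,0]},{"xyz":[-0.016,0.058,0.018],"twist":[0,0,0]},{"xyz":[-0.016,0.058,0.018],"twist":[0,0,0]},{"xyz":[-0.016,0.058,0.018],"twist":[0,0,0]},{"xyz":[-0.016,0.058,0.018],"twist":[0,0,0]}]}}

```text
t: 23.45
tcp_pos: [0.5918, -0.2522, 0.2564]
eef_rot: [-3.139, -0.006, -1.296]
wrist_force: [-0.6, -7.1, 5.2]
gripper_width: -0.0003
gripper_force: 3.5
```

Emit:
{"method": "step_arm", "body": {"rows": [{"xyz":[-0.016,0.058,0.014],"twist":[0,0,0]},{"xyz":[-0.016,0.058,0.014],"twist":[0,0,0]},{"xyz":[-0.016,0.058,0.014],"twist":[0,0,0]},{"xyz":[-0.016,0.058,0.014],"twist":[0,0,0]},{"xyz":[-0.016,0.058,0.014],"twist":[0,0,0]}]}}

```text
t: 23.95
tcp_pos: [0.5902, -0.2445, 0.258]
eef_rot: [-3.138, -0.005, -1.296]
wrist_force: [0.8, -5.4, 4.7]
gripper_width: 0.0001
gripper_force: 3.0
```

Emit:
{"method": "step_arm", "body": {"rows": [{"xyz":[-0.016,0.058,0.01],"twist":[0,0,0]},{"xyz":[-0.016,0.058,0.01],"twist":[0,0,0]},{"xyz":[-0.016,0.058,0.01],"twist":[0,0,0]},{"xyz":[-0.016,0.058,0.01],"twist":[0,0,0]},{"xyz":[-0.016,0.058,0.01],"twist":[0,0,0]}]}}

```text
t: 24.45
tcp_pos: [0.5882, -0.2368, 0.259]
eef_rot: [-3.138, -0.005, -1.296]
wrist_force: [2.2, -5.0, 4.4]
gripper_width: -0.0005
gripper_force: 2.5
```

Emit:
{"method": "step_arm", "body": {"rows": [{"xyz":[-0.022,0.077,-0.01],"twist":[0,0,0]},{"xyz":[-0.022,0.077,-0.01],"twist":[0,0,0]},{"xyz":[-0.022,0.077,-0.01],"twist":[0,0,0]},{"xyz":[-0.022,0.077,-0.01],"twist":[0,0,0]},{"xyz":[-0.022,0.077,-0.01],"twist":[0,0,0]}]}}

```text
t: 24.95
tcp_pos: [0.5843, -0.2255, 0.2551]
eef_rot: [3.141, 0.0, -1.296]
wrist_force: [2.1, -3.9, 3.1]
gripper_width: 0.0003
gripper_force: 1.8
```

Emit:
{"method": "step_arm", "body": {"rows": [{"xyz":[-0.022,0.077,-0.01],"twist":[0,0,0]},{"xyz":[-0.022,0.077,-0.01],"twist":[0,0,0]},{"xyz":[-0.022,0.077,-0.01],"twist":[0,0,0]},{"xyz":[-0.022,0.077,-0.01],"twist":[0,0,0]},{"xyz":[-0.022,0.077,-0.01],"twist":[0,0,0]}]}}

```text
t: 25.45
tcp_pos: [0.5813, -0.2158, 0.2537]
eef_rot: [3.141, 0.001, -1.297]
wrist_force: [0.8, -2.8, 1.7]
gripper_width: 0.0001
gripper_force: 1.3
```

Emit:
{"method": "step_arm", "body": {"rows": [{"xyz":[-0.022,0.077,-0.01],"twist":[0,0,0]},{"xyz":[-0.022,0.077,-0.01],"twist":[0,0,0]},{"xyz":[-0.022,0.077,-0.01],"twist":[0,0,0]},{"xyz":[-0.022,0.077,-0.01],"twist":[0,0,0]},{"xyz":[-0.022,0.077,-0.01],"twist":[0,0,0]}]}}

```text
t: 25.95
tcp_pos: [0.5787, -0.2062, 0.2525]
eef_rot: [3.141, 0.001, -1.297]
wrist_force: [0.5, -1.9, 1.1]
gripper_width: -0.0001
gripper_force: 0.8
```

Emit:
{"method": "step_arm", "body": {"rows": [{"xyz":[-0.022,0.077,-0.01],"twist":[0,0,0]},{"xyz":[-0.022,0.077,-0.01],"twist":[0,0,0]},{"xyz":[-0.022,0.077,-0.01],"twist":[0,0,0]},{"xyz":[-0.022,0.077,-0.01],"twist":[0,0,0]},{"xyz":[-0.022,0.077,-0.01],"twist":[0,0,0]}]}}

```text
t: 26.45
tcp_pos: [0.5759, -0.1966, 0.2511]
eef_rot: [3.141, 0.001, -1.297]
wrist_force: [-0.5, -1.3, -0.8]
gripper_width: 0.0
gripper_force: 0.4
```

Emit:
{"method": "step_arm", "body": {"rows": [{"xyz":[-0.022,0.077,-0.01],"twist":[0,0,0]},{"xyz":[-0.022,0.077,-0.01],"twist":[0,0,0]},{"xyz":[-0.022,0.077,-0.01],"twist":[0,0,0]},{"xyz":[-0.022,0.077,-0.01],"twist":[0,0,0]},{"xyz":[-0.022,0.077,-0.01],"twist":[0,0,0]}]}}

```text
t: 26.95
tcp_pos: [0.5733, -0.187, 0.2503]
eef_rot: [3.141, 0.0, -1.296]
wrist_force: [0.0, 0.4, -0.1]
gripper_width: 0.0001
gripper_force: 0.0
```

Run:
```python
from h import *
s=monitor.sense(); p,d=grab_frame("scene"); print(s['t'],s['tcp_pos'],s['wrist_force'])
o=cv2.resize(p[220:380,160:360],(750,600)); cv2.imwrite("pics/s5.png",np.clip(o[:,:,::-1]*1.5,0,255).astype(np.uint8))
```

```text
26.95 [ 0.57327653 -0.18697561  0.25026377] [ 0.04376575  0.44608138 -0.09239064]
```

View pics/s5.png

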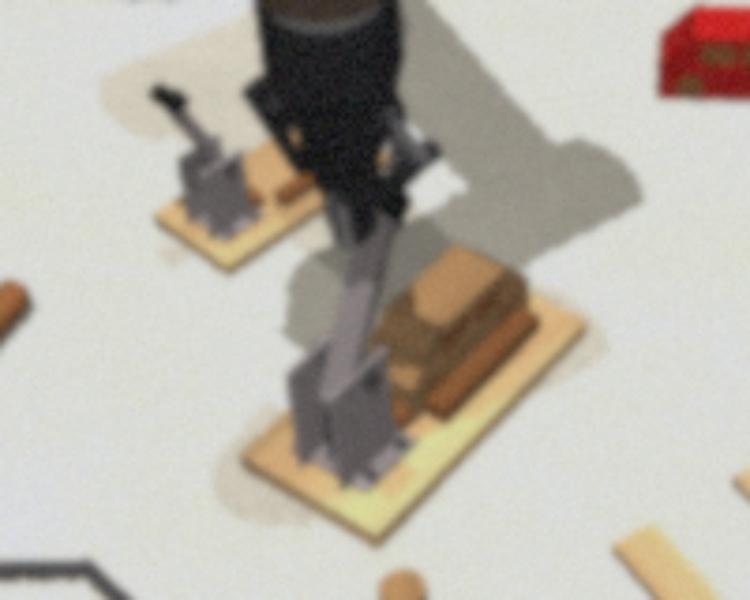

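The stand is past upright and the force has fallen to zero, so it is at or beyond over-centre. I'll push a little more, then look.

Emit:
{"method": "step_arm", "body": {"rows": [{"xyz":[-0.022,0.077,0],"twist":[0,0,0]},{"xyz":[-0.022,0.077,0],"twist":[0,0,0]},{"xyz":[0,0,0],"twist":[0,0,0]},{"xyz":[0,0,0],"twist":[0,0,0]},{"xyz":[0,0,0],"twist":[0,0,0]}]}}

```text
t: 27.5
tcp_pos: [0.5723, -0.1834, 0.2503]
eef_rot: [-3.142, -0.0, -1.297]
wrist_force: [0.4, 0.9, 0.3]
gripper_width: 0.0002
gripper_force: 0.0
```

Emit:
{"method": "step_arm", "body": {"rows": [{"xyz":[0.05,-0.2,0.2],"twist":[0,0,0]},{"xyz":[0.1,-0.4,0.3],"twist":[0,0,0]},{"xyz":[0.1,-0.4,0.3],"twist":[0,0,0]},{"xyz":[0.1,-0.4,0.3],"twist":[0,0,0]},{"xyz":[0.1,-0.4,0.3],"twist":[0,0,0]}]}}

```text
t: 28.0
tcp_pos: [0.5838, -0.2296, 0.2862]
eef_rot: [-3.141, -0.0, -1.297]
wrist_force: [0.3, 0.1, 0.1]
gripper_width: 0.0002
gripper_force: 0.0
```

Run:
```python
from h import *
s=monitor.sense(); p,d=grab_frame("scene"); print(s['t'],s['tcp_pos'],s['wrist_force'])
o=cv2.resize(p[220:380,160:360],(750,600)); cv2.imwrite("pics/s6.png",np.clip(o[:,:,::-1]*1.5,0,255).astype(np.uint8))
```

```text
28.0 [ 0.58382054 -0.22964773  0.28623077] [0.32974969 0.11893475 0.09867183]
```

View pics/s6.png

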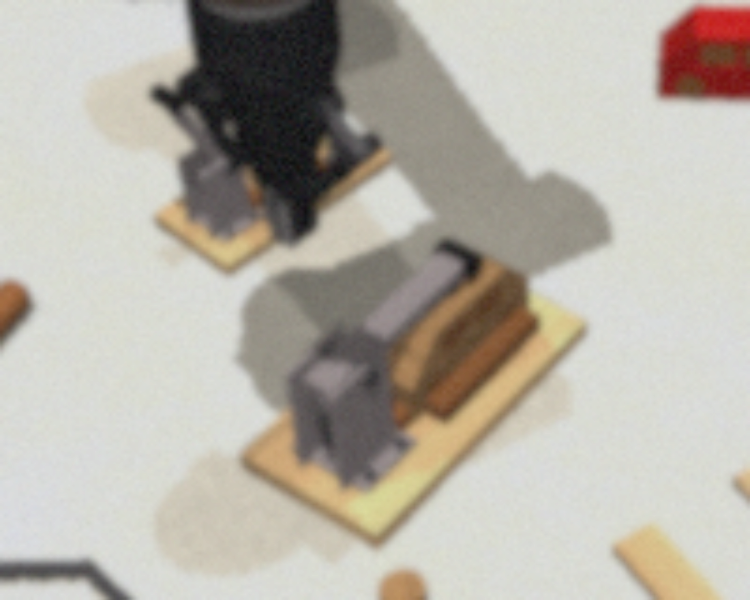

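The stand is down on the roof, its bar at (462,255), and the gripper is clear. One numeric check of flushness before handing in.

Emit:
{"method": "step_arm", "body": {"rows": [{"xyz":[0.1,-0.3,0.5],"twist":[0,0,0]},{"xyz":[0.1,-0.3,0.5],"twist":[0,0,0]},{"xyz":[0,0,0],"twist":[0,0,0]},{"xyz":[0,0,0],"twist":[0,0,0]},{"xyz":[0,0,0],"twist":[0,0,0]}]}}

```text
t: 28.55
tcp_pos: [0.5881, -0.2431, 0.3093]
eef_rot: [3.14, 0.001, -1.297]
wrist_force: [0.4, -0.6, -0.9]
gripper_width: -0.0002
gripper_force: 0.0
```

Run:
```python
from h import *
O=np.array([.5697,-.172]); a=.275; ey=np.array([-np.sin(a),np.cos(a)]); ex=np.array([np.cos(a),np.sin(a)])
for n in("top","scene"):
    c=get_calibration(n); p,d=grab_frame(n); W=cloud(d,c); h,s,v=cv2.split(cv2.cvtColor(p,cv2.COLOR_RGB2HSV))
    X=(W[...,:2]-O)@ex; Y=(W[...,:2]-O)@ey
    m=(d>0)&(s>60)&(h>5)&(h<28)&(np.abs(X)<.04)&(Y>-.01)&(Y<.14)&(W[...,2]>.04)&(W[...,2]<.085)
    q=W[m]; print(n,m.sum(),rect(q),"x",np.percentile(X[m],[1,99]),"y",np.percentile(Y[m],[1,99]))
    r=m&(W[...,2]>.072)&(Y>.07); print(" roof z",np.median(W[...,2][r]),"x",np.percentile(X[r],[2,98]))
    t=(d>0)&(s<60)&(np.abs(X)<.012)&(Y>.02)&(Y<.06)&(W[...,2]>.07)
    if t.sum()>5: print(" arm slope",np.polyfit(Y[t],W[...,2][t],1),t.sum())
s=monitor.sense(); print(s['t'],s['wrist_force'])
```

```text
Traceback (most recent call last):
IndexError: index -1 is out of bounds for axis 0 with size 0
```

Run:
```python
from h import *
O=np.array([.5697,-.172]); a=.275; ey=np.array([-np.sin(a),np.cos(a)]); ex=np.array([np.cos(a),np.sin(a)])
c=get_calibration("scene"); p,d=grab_frame("scene"); W=cloud(d,c); h,s,v=cv2.split(cv2.cvtColor(p,cv2.COLOR_RGB2HSV))
X=(W[...,:2]-O)@ex; Y=(W[...,:2]-O)@ey; Z=W[...,2]
B=(d>0)&(np.abs(X)<.05)&(Y>-.02)&(Y<.15)
for nm,m in(("side",B&(s>60)&(Z>.05)&(Z<.07)&(Y>.03)&(Y<.09)),("car",B&(s>60)&(Z>.034)),("roof",B&(s>60)&(Z>.072)&(Z<.08)),("arm",B&(s<60)&(Z>.08)&(Y<.07))):
    print(nm,m.sum(),[np.round(1e3*np.percentile(q[m],[2,50,98]),1) for q in(X,Y,Z)] if m.sum() else 0)
    if nm in("side","arm") and m.sum()>9: print(np.polyfit(Y[m],(X if nm=="side" else Z)[m],1))
```

```text
side 95 [array([17. , 19.2, 21.2]), array([31.6, 60.8, 89.7]), array([50.6, 60.9, 69.7])]
[0.00802046 0.01861572]
car 666 [array([-2.4, 17.7, 23.2]), array([  2.7,  46.3, 112.2]), array([ 34.9,  60.3, 562.7])]
roof 151 [array([ 5.1, 13.5, 20.2]), array([20.6, 55.1, 95.5]), array([72.2, 75.9, 79.4])]
arm 1042 [array([-16.5,  14.5,  49.1]), array([-18.7,  31.1,  69.4]), array([ 87.6, 571.9, 582.2])]
[1.21785865 0.37563132]
```

```bash
python3 -c "
from station import job
print(job.close_job())"
```

```text
the job is handed in; nothing more can be done
None
```

I pressed the car against the fence, then the end stop, and the stand snapped down onto its roof; the gripper is clear and the job is handed in, but no verdict came back, and the final check covered the fence side only (about 1 mm of the expected position), not the end-stop gap or the stand's exact angle.

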